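# Refit the cover of the worktop extractor vent

### The job

The filter of the worktop extractor has been cleaned: put the vent cover back on by its grip, resting it lightly on the two studs and feeling it along until both holes drop over them and it lies flush on the frame, then let go of it. Work gently, because the filter's studs must not be forced, and then press the green reset button all the way down and let it come up. Leave everything else on the worktop undisturbed.

Things in the scene. Friction and masses are not known exactly. Their poses are not given: they have to be found in the camera images.
- vent: Worktop extractor vent, fixed: raised dark steel frame 150 (x) by 280 (y, long axis) by 50 mm high, open in the middle (120 by 220 mm), origin at the centre of its underside. On its -x side a low wing, 52 by 90 by 30 mm high, carries the green button. Pressing or knocking the cover on the studs with over 40 N damages them.
- vent_rim (a point): Centre of the vent's opening at rim height (50 mm), axes as the vent's. A grey filter cassette in it has two brass studs, 8 mm across, flat-topped, 160 mm apart along vent y at vent x = 0, tips 10 mm above the rim. The cassette is stiff and was refitted by hand: it and its studs may sit up to 18 mm either way off this point along vent y; this offset is not measured.
- cover: Loose vent cover, at first flat on the worktop, grip up: aluminium plate 140 (x) by 256 (y, long axis) by 5 mm, 0.28 to 0.56 kg, origin at the centre of its underside, z up. Two round through holes 11 mm across at y = +80 and -80 mm, x = 0. Fits either way round. Home, its underside rests on the vent's rim and the studs show through the holes.
- cover_grip (a point): Point in the black grip in the middle of the cover's top, 35 mm above the cover's underside; axes as the cover's. The grip is an upright bar 16 mm wide (x), 70 mm long (y), its top 50 mm above the cover's underside.
- reset_top (a point): Centre of the top of the green reset button (28 mm across, pressed straight down) on the vent's wing, 100 mm from the vent's centre on its -x side.
- reset (a joint): How far the reset button is pressed: 0 up, 0.006 m fully down, where its spring gives 5 N; it springs back.
- salt_pot: Open white ceramic salt pot, 40 mm across, 45 mm high; origin under its centre. Leave it.
- pepper_mill: Small dark wooden pepper mill, 36 mm across, 75 mm high; origin under its centre. Leave it.
- mug: Blue mug, 80 mm across, 95 mm high; origin under its centre. Leave it.
- jar: Amber glass storage jar, 84 mm across, 130 mm high; origin under its centre. Leave it.
- soap: Green washing-up bottle, 64 mm across, 200 mm high; origin under its centre. Leave it.
- spatula: Wooden-handled spatula lying flat, about 300 mm long; origin under its middle. Leave it.

How it is judged:
On the way, in this order (a step that is already met when the one before it is completed fails the run):
1. the cover is lifted off the worktop (height (world z) of cover above 0.03 m), for 0.2 s.
2. the cover lies home on the vent, over both studs, and is let go (z of cover in the frame of vent between 0.0475 and 0.0525 m and x of cover in the frame of vent between -0.005 and 0.005 m and y of cover in the frame of vent between -0.022 and 0.022 m and angle between cover's own z axis and vertical below 0.03 rad and angle between the y axis of cover and the y axis of vent, either way round below 0.06 rad and contact force between cover and the fingers below 0.3 N), for 0.3 s.
3. the reset button is pressed down at least 4.5 of its 6 mm, with the cover home (value of joint reset above 0.0045 m and z of cover in the frame of vent between 0.0475 and 0.0525 m and x of cover in the frame of vent between -0.005 and 0.005 m and y of cover in the frame of vent between -0.022 and 0.022 m and angle between cover's own z axis and vertical below 0.03 rad and angle between the y axis of cover and the y axis of vent, either way round below 0.06 rad), for 0.05 s.
At the end, for the whole second after the job is handed in: The cover lies at rest, flush on the vent's rim with both studs through its holes: underside within 2.5 mm of the rim's height, tilt below 0.03 rad, long axes within 0.06 rad, centre within 5 mm of the vent's centre line across it and within 22 mm along it; the reset button is up again (z of cover in the frame of vent between 0.0475 and 0.0525 m and x of cover in the frame of vent between -0.005 and 0.005 m and y of cover in the frame of vent between -0.022 and 0.022 m and angle between cover's own z axis and vertical below 0.03 rad and angle between the y axis of cover and the y axis of vent, either way round below 0.06 rad and linear speed of cover below 0.01 m/s and value of joint reset below 0.002 m); the robot touches nothing.
It fails at once if the cover is pressed or knocked on the studs or frame with more than 40 N while it is not yet home (contact force between cover and vent above 40 N and z of cover in the frame of vent above 0.053 m).
It fails at once if the cover is slammed or pressed on the frame with more than 150 N (contact force between cover and vent above 150 N).
It fails at once if the robot pushes the vent, its filter or button with more than 40 N (contact force between any of the arm, the fingers and vent above 40 N).
It fails at once if a bystander is moved by more than 20 mm (distance of any of salt_pot, pepper_mill, mug, jar, soap, spatula from where it was at the start of the episode above 0.02 m).
It also fails if it takes over 72 s, if anything falls off the work surface, if the arm or the gripper's body presses on something with over 40 N, if the wrist force passes 120 N, or if a joint passes its speed limit or range.

### The arm

A 7-joint arm with a two-finger parallel gripper is mounted at the origin on the work surface. World frame = base frame: x ahead of the robot, y to its left, z up, the work surface at z = 0. Lengths are in m, angles in rad, forces in N, time in s.
With the tool pointing down it reaches from about 0.4 to 0.875 m from the base axis. Payload 19.3 kg.
Tool frame: the origin (TCP) lies at the very end of the fingers, on their centre line; the grasp point (between the pads) lies 19 mm behind it; z points along the fingers, y is the line along which they close (so a half turn about z gives the same grasp; the last joint's range is limited). The gripper opens to 85 mm and grips with 20 to 120 N. Pads are 22 mm wide; open, the fingers measure 114 mm over their backs; the gripper's body (76 mm by 85 mm) begins 54 mm behind the grasp point. The pads swing forward as they close: fully open they stand 13 mm farther back than shut.
Start: joints at [1.067, 0.521, -0.036, 1.599, 0.021, 1.021, -0.113], TCP at [0.263, -0.567, 0.231] pointing down, gripper open.
Joint ranges: [-2.91, 2.91], [-0.3, 2.13], [-1.5, 1.42], [0.17, 2.43], [-1.26, 4.41], [0.16, 1.93], [-2.52, 2.52]. Speed limits (rad/s): [1.89, 1.89, 2.39, 2.39, 3.01, 3.01, 3.01].

### API

Orientations are given as [roll, pitch, yaw] about the fixed x, y, z axes, in that order (R = Rz(yaw) Ry(pitch) Rx(roll)).
In Python, from workcell import monitor, optics, job_done gives the robot as it stands.
- The arm moves only by the shell command python3 -m handwheel 'ROWS' [FORCE]. ROWS is JSON, a list of rows, each an object of numbers: "dx", "dy", "dz": the shift along the tool's x, y, z in cm; "wx", "wy", "wz": the turn, a rotation vector about the tool's x, y, z in rad; "claw": the opening in per cent of the stroke, from 0 (shut) to 100 (fully open). A call has 1 to 8 rows; each row shifts and turns the commanded pose from where the row before left it, along the tool's axes as they then stand; what a row does not reach is not made up. A row lasts 1/8 s, in which the tool goes at most 62.5 mm and 10.7 degrees, less where a joint would pass 70% of its speed; a pose out of reach is approached as far as the arm can. A call with a gripper value outside its range is refused whole. The fingers move at their own pace and stop on an object; FORCE is the grip in N (left out, the last holds). Time passes only in rows, so rows that do not move let the fingers close. It gives the time, the measured TCP pose, the force, the opening and the grip force at its end, in the units of the state.
- monitor.observe(): the state, without advancing time (a new reading comes with each control period).
- optics.grab_frame(name): name is "scene" or "top"; returns a dict with "frame" (420x560x3 uint8, blue, green, red), "fovy" (degrees; the focal length in pixels is half the picture's height over the tangent of half this angle, whatever the lens; pixels are square), "cx", "cy" (the principal point, pixels), "R" (3x3) and "t" (3): a world point X has camera coordinates R X + t. Camera axes: x right, y down, z forward; pixel columns grow to the right and rows downward; lengths in m; the calibration is good to about 2 mm. A picture is of the moment at which its call begins. There is no depth.
- job_done(): hands the job in; it is judged then, once.
Trained networks look in the newest picture that a camera, given by its name, has taken for a name from the list of things; names that differ only in an ending like _2 or _b are one class to them, and where a whole thing is asked for, a point or a joint stands for the part that bears it (a point fixed in the world has none). Each returns a list of dicts, best first, with "p" (0 to 1); they miss things now and then, are a little off and sometimes report something else, mostly with a low value. They report only what shows in the picture. A call takes as long as a camera call.
- optics.masks_of(name, camera): "region" (420x560 bool, what is visible of it) and "rect" ([left, top, width, height] in pixels, round what is visible of it).
The state is a dict: "clock": time; "qpos": joint angles; "qd": joint speeds; "joint_efforts": joint torques, N m; "position": TCP position; "tool_rot": TCP orientation; "force": force on the tool from outside, world axes, zero at the start; "moment": the same for the moment, N m; "grip_width": finger opening in m; "finger_force": force on a finger pad.
Only numpy, scipy, OpenCV 4.12 (cv2) and the standard library are available. Lean on these libraries where they do the work, as an engineer would, in place of code of your own. Each camera call takes 0.05 s, during which the arm holds its last target. There are 200 camera calls.

## Working session

There is one attempt and no reset: what is moved stays moved. The work goes in short steps, Python scripts to look and compute and a shell command to move; the robot and the scene stay as the last step left them, time stands still between calls to the robot, and variables do not carry over. Pictures are saved under pics/ and viewed, at most 10 in all, crops included, and the job is handed in when it is done.

```bash
ls; mkdir -p pics
python3 - <<'E'
from workcell import monitor, optics
import cv2,numpy as np
s=monitor.observe();print({k:np.round(v,3).tolist() for k,v in s.items()})
for n in("scene","top"):
    f=optics.grab_frame(n);cv2.imwrite(f"pics/{n}0.png",f["frame"]);print(n,f["fovy"],f["cx"],f["cy"],np.round(f["R"],3).tolist(),np.round(f["t"],3).tolist())
    for o in["vent","cover","cover_grip","reset_top","salt_pot","pepper_mill","mug","jar","soap","spatula"]:
        m=optics.masks_of(o,n)
        print(o,[(round(d["p"],2),d["rect"],int(d["region"].sum())) for d in m[:2]])
E
```

```text
pics
{'clock': 0.0, 'qpos': [1.067, 0.522, -0.036, 1.6, 0.021, 1.021, -0.113], 'qd': [-0.001, -0.001, 0.0, 0.0, 0.001, -0.0, 0.0], 'joint_efforts': [-0.001, -92.71, 1.98, -36.993, 0.018, 0.008, -0.0], 'position': [0.263, -0.567, 0.231], 'tool_rot': [-3.141, 0.0, 0.434], 'force': [0.032, 0.398, 0.388], 'moment': [0.02, -0.018, -0.023], 'finger_force': 0.0, 'grip_width': 0.085}
scene 51.68385122758869 277.824381323856 209.32061499996357 [[-0.683, 0.73, -0.002], [0.624, 0.582, -0.522], [-0.38, -0.358, -0.853]] [0.32, -0.401, 1.275]
vent [(0.69, [245.3, 175.3, 133.6, 132.0], 9621)]
cover [(0.81, [142.0, 109.3, 115.3, 69.4], 4230)]
cover_grip [(0.64, [145.5, 107.9, 112.8, 70.1], 4110)]
reset_top []
salt_pot [(0.78, [225.8, 187.9, 16.6, 19.9], 308)]
pepper_mill [(0.59, [301.7, 124.8, 10.3, 26.2], 273)]
mug [(0.92, [167.1, 215.9, 46.1, 62.3], 1872)]
jar [(0.71, [224.4, 247.6, 36.8, 59.8], 2130), (0.5, [242.5, 178.0, 135.1, 129.1], 9530)]
soap [(0.82, [412.1, 276.1, 54.1, 61.8], 2065)]
spatula [(0.58, [95.8, 154.7, 80.5, 80.5], 1260)]
top 43.5465389753511 272.0286805795491 212.40446219101375 [[0.012, -1.0, 0.025], [-0.997, -0.014, -0.078], [0.078, -0.024, -0.997]] [0.093, 0.59, 1.348]
vent [(0.69, [338.9, 134.2, 104.1, 24.5], 1182), (0.62, [176.5, 181.3, 115.9, 84.9], 7009)]
cover [(0.9, [331.5, 195.0, 108.1, 75.9], 5221)]
cover_grip [(0.98, [334.1, 191.9, 102.9, 77.0], 5103), (0.48, [177.6, 178.8, 116.9, 88.9], 7189)]
reset_top [(0.4, [223.4, 249.6, 8.5, 11.1], 93)]
salt_pot [(0.45, [302.6, 195.1, 16.3, 15.6], 168)]
pepper_mill []
mug [(0.97, [285.2, 122.3, 38.1, 40.2], 1091)]
jar [(0.7, [227.1, 125.8, 33.9, 40.9], 1096), (0.69, [338.7, 134.0, 106.9, 25.9], 1138)]
soap [(0.93, [93.5, 212.4, 43.7, 25.4], 863)]
spatula [(0.64, [338.7, 137.8, 107.4, 24.5], 1287)]
```

Run:
```python
import cv2
a=cv2.imread("pics/scene0.png")[90:350,80:480];b=cv2.imread("pics/top0.png")[110:330,80:480]
cv2.imwrite("pics/s1.png",cv2.resize(a,None,fx=2,fy=2,interpolation=cv2.INTER_CUBIC));cv2.imwrite("pics/t1.png",cv2.resize(b,None,fx=2,fy=2,interpolation=cv2.INTER_CUBIC))
```

```text
(no output)
```

View pics/s1.png

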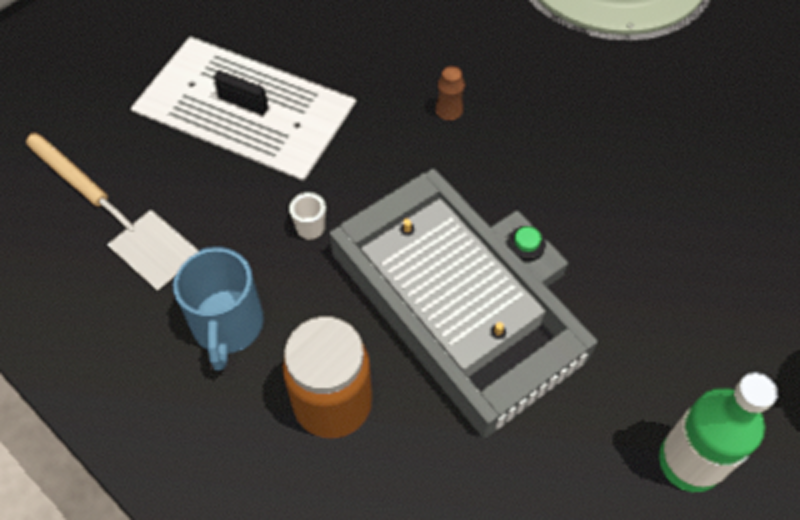

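View pics/t1.png

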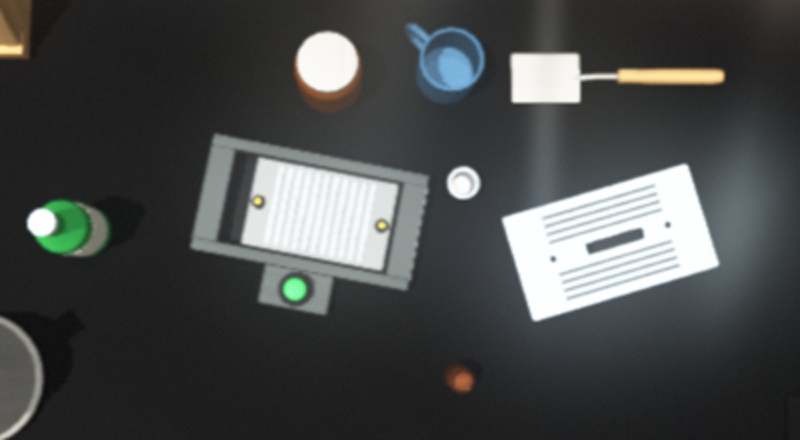

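Scene view: cover upper left, grip up, holes at about (176,132) and (228,152). The vent's brass studs are at about (284,204) and (329,255), and the green button is at (344,210). The top view shows the same layout, with the cassette shifted towards the right (-y), the salt pot between vent and cover, and the mug, jar and soap clear of the vent.

```bash
cat > h.py <<'E'
import numpy as np,cv2
from scipy.optimize import least_squares
def proj(f,X):
    c=np.asarray(X)@np.array(f["R"]).T+f["t"]; fl=f["frame"].shape[0]/2/np.tan(np.radians(f["fovy"])/2)
    return c[...,:2]/c[...,2:]*fl+[f["cx"],f["cy"]]
def blob(im,mask_fn,uv,r=7):
    x,y=np.round(uv).astype(int);p=im[y-r:y+r+1,x-r:x+r+1].astype(float)
    w=mask_fn(p);w=np.clip(w,0,None);w[w<0.4*w.max()]=0
    g=np.mgrid[-r:r+1,-r:r+1];return np.array([x+(g[1]*w).sum()/w.sum(),y+(g[0]*w).sum()/w.sum()])
brass=lambda p:(p[...,2]-p[...,0])
green=lambda p:(p[...,1]-p[...,2])
dark=lambda p:np.median(p.max(-1))-p.max(-1)
def tri(fs,uvs,z=None):
    g=lambda X:np.concatenate([proj(f,X)-u for f,u in zip(fs,uvs)])
    s=least_squares(g,[.5,0,.05]);return s.x,np.abs(s.fun).max()
def place(p,yaw,X):
    c,s=np.cos(yaw),np.sin(yaw);return np.asarray(X)@np.array([[c,s,0],[-s,c,0],[0,0,1]])+p
def fit(fs,uvs,X,yaw0,p0=(.5,0,.05)):
    g=lambda q:np.concatenate([(proj(f,place(q[:3],q[3],X[i]))-u) for f,(i,u) in zip(fs,uvs)]).ravel()
    return least_squares(g,[*p0,yaw0],loss='soft_l1')
E
python3 - <<'E'
from h import *
from workcell import optics
S,T=optics.grab_frame("scene"),optics.grab_frame("top");fs=[S,T]
np.set_printoptions(precision=4,suppress=True)
pts={}
for n,fn,a,b in[("stud+",brass,(329,255),(209,210.5)),("stud-",brass,(284,204),(271,222.5)),("btn",green,(344,210),(227,255)),("hole-",dark,(176,132),(414,222.5)),("hole+",dark,(228.5,152.5),(356.5,239.5))]:
    r=7 if n=="btn" else 4
    u=[blob(S["frame"],fn,a,r),blob(T["frame"],fn,b,r)]
    pts[n],e=tri(fs,u);print(n,pts[n],"res",round(e,2),*u)
for a in("stud","hole"):
    d=pts[a+"+"]-pts[a+"-"];print(a,np.linalg.norm(d),"yaw",np.arctan2(-d[0],d[1]),"mid",(pts[a+"+"]+pts[a+"-"])/2)
# corners, order (+x,+y),(+x,-y),(-x,-y),(-x,+y)
def R(a,b,z):return np.array([[a,b,z],[a,-b,z],[-a,-b,z],[-a,b,z]])
I=slice(None)
s=fit(fs,[(I,np.array([[257.5,140],[175,109],[146,144],[231.5,179]])[[3,2,1,0]]),(I,np.array([[331,219],[423.5,192],[439.5,242.5],[347,270.5]]))],R(.07,.128,.005),.3);print("cover",s.x,s.fun.round(1))
s=fit(fs,[(I,np.array([[323.5,295.5],[245.5,208.5],[296.5,175],[377.5,261.5]])),(I,np.array([[187,177],[294.5,198.5],[284.5,255],[175.5,234]]))],R(.075,.14,.05),-.2);print("vent",s.x,s.fun.round(1))
E
```

```text
stud+ [0.5904 0.2627 0.0519] res 0.25 [329.1549 253.5299] [208.5008 210.1927]
stud- [0.5619 0.105  0.0508] res 0.19 [283.3198 202.2529] [270.491  222.2381]
btn [0.4799 0.2142 0.0465] res 0.26 [343.5674 208.7106] [226.9525 254.0756]
hole- [ 0.5713 -0.2761  0.0017] res 0.43 [175.4371 131.8171] [413.3608 221.9588]
hole+ [ 0.5235 -0.1232  0.0021] res 0.31 [228.145  152.1591] [356.1481 239.1173]
stud 0.16026423007228452 yaw -0.17871574499058118 mid [0.5762 0.1839 0.0514]
hole 0.1602394049693013 yaw 0.302963017219301 mid [ 0.5474 -0.1996  0.0019]
cover [ 0.5462 -0.201  -0.0056  0.2999] [-0.  -0.2  0.1  0.1  0.3 -0.1 -0.1 -0.2  0.7  0.1 -0.5  0.1 -0.5 -0.1
  0.2 -0.5]
vent [ 0.5769  0.1951 -0.012  -0.1779] [ 0.   6.6 -0.7 -1.3  0.1  0.2  0.5 -0.3  0.8  0.2 -0.  -0.6 -0.9  0.2
  0.5  0.4]
```

```bash
cat > go.py <<'E'
import sys,numpy as np
from scipy.spatial.transform import Rotation as Ro
from workcell import monitor
s=monitor.observe();R=Ro.from_euler('xyz',s["tool_rot"])
a=[float(v) for v in sys.argv[1:]]
d=R.inv().apply(np.array(a[:3])-s["position"])*100
print("t",s["clock"],"pos",np.round(s["position"],4),"rot",np.round(s["tool_rot"],4),"F",np.round(s["force"],1),"w",round(s["grip_width"],4),"ff",round(s["finger_force"],1))
print("shift cm",np.round(d,2),"rotvec",np.round((R.inv()*Ro.from_euler('xyz',[np.pi,0,a[3]])).as_rotvec(),4))
E
python3 - <<'E'
from h import *
from workcell import optics
S,T=optics.grab_frame("scene"),optics.grab_frame("top")
for z in(.0,.05): 
  p=place([.5474,-.1996,0],.303,[[0,.035,z],[0,-.035,z]]);print(proj(S,p).round(1).tolist(),proj(T,p).round(1).tolist())
E
python3 -m handwheel '[{"wz":-0.18},{"wz":-0.18},{"wz":-0.18},{"wz":-0.18},{"wz":-0.18},{"wz":-0.18},{"wz":-0.18},{"wz":-0.18}]' 40
python3 go.py .5474 -.1996 .15 1.874
```

```text
[[213.4, 146.8], [190.5, 137.9]] [[372.4, 234.0], [397.4, 226.5]]
[[210.8, 134.0], [187.0, 124.9]] [[376.6, 233.3], [402.5, 225.5]]
t 1.3 pos [ 0.2627 -0.5671  0.2313] rot [-3.1416 -0.      0.4337] F [ 0.   0.2 -0.6] w 0.0853 ff 0.0
shift cm [ 41.28 -21.38   8.13] rotvec [ 0.     -0.     -1.4403]schema error: expected keys dx, dy, dz, wx, wy, wz, claw
```

```bash
python3 -m handwheel '[{"dx":0,"dy":0,"dz":0,"wx":0,"wy":0,"wz":-0.18,"claw":100},{"dx":0,"dy":0,"dz":0,"wx":0,"wy":0,"wz":-0.18,"claw":100},{"dx":0,"dy":0,"dz":0,"wx":0,"wy":0,"wz":-0.18,"claw":100},{"dx":0,"dy":0,"dz":0,"wx":0,"wy":0,"wz":-0.18,"claw":100},{"dx":0,"dy":0,"dz":0,"wx":0,"wy":0,"wz":-0.18,"claw":100},{"dx":0,"dy":0,"dz":0,"wx":0,"wy":0,"wz":-0.18,"claw":100},{"dx":0,"dy":0,"dz":0,"wx":0,"wy":0,"wz":-0.18,"claw":100},{"dx":0,"dy":0,"dz":0,"wx":0,"wy":0,"wz":-0.18,"claw":100}]' 40
python3 go.py .5474 -.1996 .15 1.874
```

```text
clock: 2.3
position: [0.2626, -0.5671, 0.2313]
tool_rot: [-3.142, -0.0, 1.88]
force: [-0.8, -0.1, 0.0]
grip_width: 0.0854
finger_force: 0.0
t 2.3 pos [ 0.2626 -0.5671  0.2313] rot [-3.1415 -0.      1.8796] F [-0.8 -0.1  0. ] w 0.0854 ff 0.0
shift cm [26.36 38.3   8.13] rotvec [-0.     -0.      0.0056]
```

```bash
python3 -m handwheel '[{"dx":3.3,"dy":4.8,"dz":1,"wx":0,"wy":0,"wz":0.006,"claw":100},{"dx":3.3,"dy":4.8,"dz":1,"wx":0,"wy":0,"wz":0,"claw":100},{"dx":3.3,"dy":4.8,"dz":1,"wx":0,"wy":0,"wz":0,"claw":100},{"dx":3.3,"dy":4.8,"dz":1,"wx":0,"wy":0,"wz":0,"claw":100},{"dx":3.3,"dy":4.8,"dz":1,"wx":0,"wy":0,"wz":0,"claw":100},{"dx":3.3,"dy":4.8,"dz":1,"wx":0,"wy":0,"wz":0,"claw":100},{"dx":3.3,"dy":4.8,"dz":1,"wx":0,"wy":0,"wz":0,"claw":100},{"dx":3.3,"dy":4.8,"dz":1,"wx":0,"wy":0,"wz":0,"claw":100}]' 40
python3 go.py .5474 -.1996 .018 1.874
```

```text
clock: 3.3
position: [0.5534, -0.2007, 0.1511]
tool_rot: [3.141, 0.0, 1.867]
force: [1.1, -1.8, 0.1]
grip_width: 0.0853
finger_force: 0.0
t 3.3 pos [ 0.5534 -0.2007  0.1511] rot [3.1414e+00 3.0000e-04 1.8674e+00] F [ 1.1 -1.8  0.1] w 0.0853 ff 0.0
shift cm [ 0.28 -0.54 13.31] rotvec [ 0.0002  0.0003 -0.0066]
```

```bash
python3 -m handwheel '[{"dx":0.2,"dy":-0.5,"dz":0,"wx":0,"wy":0,"wz":-0.006,"claw":100},{"dx":0,"dy":0,"dz":2,"wx":0,"wy":0,"wz":0,"claw":100},{"dx":0,"dy":0,"dz":2,"wx":0,"wy":0,"wz":0,"claw":100},{"dx":0,"dy":0,"dz":2,"wx":0,"wy":0,"wz":0,"claw":100},{"dx":0,"dy":0,"dz":0,"wx":0,"wy":0,"wz":0,"claw":100}]' 40
python3 go.py .5474 -.1996 .018 1.874
```

```text
clock: 3.92
position: [0.546, -0.202, 0.0904]
tool_rot: [-3.14, -0.001, 1.873]
force: [-0.3, 0.7, -0.6]
grip_width: 0.0854
finger_force: 0.0
t 3.925 pos [ 0.546  -0.202   0.0904] rot [-3.1397e+00 -1.1000e-03  1.8733e+00] F [-0.3  0.7 -0.6] w 0.0854 ff 0.0
shift cm [0.17 0.22 7.24] rotvec [-0.0019 -0.0011 -0.0007]
```

```bash
python3 -m handwheel '[{"dx":0.2,"dy":0.2,"dz":1.8,"wx":0,"wy":0,"wz":0,"claw":100},{"dx":0,"dy":0,"dz":1.8,"wx":0,"wy":0,"wz":0,"claw":100},{"dx":0,"dy":0,"dz":1.8,"wx":0,"wy":0,"wz":0,"claw":100},{"dx":0,"dy":0,"dz":1.8,"wx":0,"wy":0,"wz":0,"claw":100},{"dx":0,"dy":0,"dz":0,"wx":0,"wy":0,"wz":0,"claw":100},{"dx":0,"dy":0,"dz":0,"wx":0,"wy":0,"wz":0,"claw":100}]' 40
python3 go.py .5474 -.1996 .018 1.874
```

```text
clock: 4.68
position: [0.5485, -0.1991, 0.0195]
tool_rot: [3.141, 0.0, 1.874]
force: [-0.1, 0.1, 0.5]
grip_width: 0.085
finger_force: 0.0
t 4.675 pos [ 0.5485 -0.1991  0.0195] rot [3.1414e+00 1.0000e-04 1.8738e+00] F [-0.1  0.1  0.5] w 0.085 ff 0.0
shift cm [-0.02 -0.12  0.15] rotvec [ 0.0002  0.0001 -0.0002]
```

```bash
python3 -m handwheel '[{"dx":0,"dy":-0.1,"dz":0.1,"wx":0,"wy":0,"wz":0,"claw":100},{"dx":0,"dy":0,"dz":0,"wx":0,"wy":0,"wz":0,"claw":0},{"dx":0,"dy":0,"dz":0,"wx":0,"wy":0,"wz":0,"claw":0},{"dx":0,"dy":0,"dz":0,"wx":0,"wy":0,"wz":0,"claw":0},{"dx":0,"dy":0,"dz":0,"wx":0,"wy":0,"wz":0,"claw":0},{"dx":0,"dy":0,"dz":0,"wx":0,"wy":0,"wz":0,"claw":0},{"dx":0,"dy":0,"dz":0,"wx":0,"wy":0,"wz":0,"claw":0}]' 60
python3 -m handwheel '[{"dx":0,"dy":0,"dz":-1,"wx":0,"wy":0,"wz":0,"claw":0},{"dx":0,"dy":0,"dz":-3,"wx":0,"wy":0,"wz":0,"claw":0},{"dx":0,"dy":0,"dz":-5,"wx":0,"wy":0,"wz":0,"claw":0},{"dx":0,"dy":0,"dz":-5,"wx":0,"wy":0,"wz":0,"claw":0},{"dx":0,"dy":0,"dz":-3,"wx":0,"wy":0,"wz":0,"claw":0},{"dx":0,"dy":0,"dz":-1,"wx":0,"wy":0,"wz":0,"claw":0},{"dx":0,"dy":0,"dz":0,"wx":0,"wy":0,"wz":0,"claw":0},{"dx":0,"dy":0,"dz":0,"wx":0,"wy":0,"wz":0,"claw":0}]' 60
python3 go.py .5762 .1839 .18 1.392
```

```text
clock: 5.55
position: [0.5474, -0.1994, 0.0185]
tool_rot: [3.141, 0.0, 1.874]
force: [-1.0, 0.3, 5.1]
grip_width: 0.0154
finger_force: 59.6
clock: 6.55
position: [0.5467, -0.1993, 0.1968]
tool_rot: [-3.14, -0.001, 1.874]
force: [0.0, -0.6, -3.8]
grip_width: 0.015
finger_force: 59.3
t 6.55 pos [ 0.5467 -0.1993  0.1968] rot [-3.1398e+00 -1.3000e-03  1.8739e+00] F [ 0.  -0.6 -3.8] w 0.015 ff 59.3
shift cm [35.69 14.26  1.71] rotvec [-0.002  -0.0009  0.4819]
```

```bash
python3 -m handwheel '[{"dx":0,"dy":0,"dz":0,"wx":0,"wy":0,"wz":0.06,"claw":0},{"dx":0,"dy":0,"dz":0,"wx":0,"wy":0,"wz":0.12,"claw":0},{"dx":0,"dy":0,"dz":0,"wx":0,"wy":0,"wz":0.12,"claw":0},{"dx":0,"dy":0,"dz":0,"wx":0,"wy":0,"wz":0.12,"claw":0},{"dx":0,"dy":0,"dz":0,"wx":0,"wy":0,"wz":0.06,"claw":0},{"dx":0,"dy":0,"dz":0,"wx":0,"wy":0,"wz":0,"claw":0}]' 60
python3 go.py .5762 .1839 .18 1.392
```

```text
clock: 7.3
position: [0.547, -0.1992, 0.1972]
tool_rot: [-3.14, -0.0, 1.394]
force: [-0.1, -0.4, -3.5]
grip_width: 0.015
finger_force: 59.1
t 7.3 pos [ 0.547  -0.1992  0.1972] rot [-3.1399e+00 -2.0000e-04  1.3945e+00] F [-0.1 -0.4 -3.5] w 0.015 ff 59.1
shift cm [38.23 -3.84  1.73] rotvec [-0.0017 -0.0002  0.0025]
```

```bash
python3 -m handwheel '[{"dx":2.2,"dy":-0.2,"dz":0,"wx":0,"wy":0,"wz":0,"claw":0},{"dx":5.5,"dy":-0.6,"dz":0,"wx":0,"wy":0,"wz":0,"claw":0},{"dx":6,"dy":-0.6,"dz":0,"wx":0,"wy":0,"wz":0,"claw":0},{"dx":6,"dy":-0.6,"dz":0,"wx":0,"wy":0,"wz":0,"claw":0},{"dx":6,"dy":-0.6,"dz":0,"wx":0,"wy":0,"wz":0,"claw":0},{"dx":6,"dy":-0.6,"dz":0,"wx":0,"wy":0,"wz":0,"claw":0},{"dx":4.5,"dy":-0.4,"dz":0,"wx":0,"wy":0,"wz":0,"claw":0},{"dx":2,"dy":-0.2,"dz":0,"wx":0,"wy":0,"wz":0.002,"claw":0}]' 60
python3 -m handwheel '[{"dx":0,"dy":0,"dz":0,"wx":0,"wy":0,"wz":0,"claw":0},{"dx":0,"dy":0,"dz":0,"wx":0,"wy":0,"wz":0,"claw":0}]' 60
python3 go.py .5762 .1839 .1 1.392
python3 - <<'E'
from workcell import optics
import cv2
for n,c in(("scene",(80,90)),("top",(80,110))):
    f=optics.grab_frame(n)["frame"][c[1]:c[1]+260,c[0]:c[0]+400];cv2.imwrite(f"pics/{n}2.png",f)
a=cv2.imread("pics/scene2.png");b=cv2.imread("pics/top2.png")
cv2.imwrite("pics/both2.png",cv2.hconcat([cv2.resize(a[:,100:366],None,fx=1.5,fy=1.5),cv2.resize(b[:,50:316],None,fx=1.5,fy=1.5)]))
E
```

```text
clock: 8.3
position: [0.5766, 0.1863, 0.1975]
tool_rot: [-3.14, -0.001, 1.396]
force: [-0.6, -1.0, -4.7]
grip_width: 0.0151
finger_force: 59.2
clock: 8.55
position: [0.5772, 0.1818, 0.1979]
tool_rot: [-3.141, 0.001, 1.391]
force: [0.3, -0.2, -4.5]
grip_width: 0.0152
finger_force: 59.2
t 8.55 pos [0.5772 0.1818 0.1979] rot [-3.1411e+00  1.1000e-03  1.3910e+00] F [ 0.3 -0.2 -4.5] w 0.0152 ff 59.2
shift cm [ 0.2  -0.14  9.79] rotvec [-0.0005  0.0011 -0.001 ]
```

View pics/both2.png

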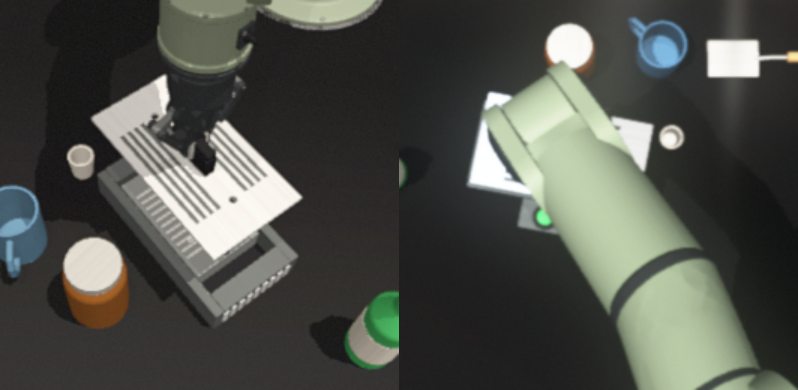

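Scene view: the cover is held level over the vent, its holes at about scene pixels (335,223) and (283,169). In the top view the arm hides most of it, and no bystander has moved.

Run:
```python
from h import *
from workcell import optics,monitor
s=monitor.observe();S=optics.grab_frame("scene");print(s["position"])
p=s["position"];yaw=s["tool_rot"][2]-np.pi/2
u=np.array([blob(S["frame"],dark,a,4) for a in((335.3,222.7),(283.3,168.7))])
H=np.array([[0,.08,.005],[0,-.08,.005]])
pr=proj(S,place([p[0],p[1],p[2]-.0185],yaw,H));print(u.round(2).tolist(),pr.round(2).tolist())
g=lambda q:(proj(S,place([q[0],q[1],p[2]-.0185],q[2],H))-u).ravel()
r=least_squares(g,[p[0],p[1],yaw]);print("cover",r.x.round(4),"yaw tool",yaw,r.fun.round(2))
```

```text
[0.57739968 0.18174292 0.19815839]
[[334.86, 222.71], [281.52, 170.47]] [[335.12, 221.99], [283.01, 166.2]]
cover [ 0.5828  0.1841 -0.1395] yaw tool -0.18046680624267442 [ 0.73  0.98 -0.79 -1.21]
```

```bash
python3 go.py .5758 .1837 .095 1.392;  python3 -m handwheel '[{"dx":0.2,"dy":-0.15,"dz":1,"wx":0,"wy":0,"wz":0,"claw":0},{"dx":0,"dy":0,"dz":2.5,"wx":0,"wy":0,"wz":0,"claw":0},{"dx":0,"dy":0,"dz":3,"wx":0,"wy":0,"wz":0,"claw":0},{"dx":0,"dy":0,"dz":2,"wx":0,"wy":0,"wz":0,"claw":0},{"dx":0,"dy":0,"dz":1.2,"wx":0,"wy":0,"wz":0,"claw":0},{"dx":0,"dy":0,"dz":0.3,"wx":0,"wy":0,"wz":0,"claw":0},{"dx":0,"dy":0,"dz":0,"wx":0,"wy":0,"wz":0,"claw":0}]' 60
python3 go.py .5758 .1837 .0785 1.392
python3 - <<'E'
from workcell import optics
import cv2
f=optics.grab_frame("scene")["frame"][150:320,220:400];cv2.imwrite("pics/s3.png",cv2.resize(f,None,fx=3.5,fy=3.5,interpolation=cv2.INTER_CUBIC))
E
```

```text
t 8.7 pos [0.5774 0.1819 0.1983] rot [3.1416e+00 5.0000e-04 1.3904e+00] F [ 1.  -0.  -4.1] w 0.0151 ff 59.2
shift cm [ 0.15 -0.19 10.33] rotvec [ 0.      0.0005 -0.0016]
clock: 9.57
position: [0.5763, 0.1856, 0.0987]
tool_rot: [3.141, -0.0, 1.392]
force: [0.3, -0.7, -5.0]
grip_width: 0.0157
finger_force: 59.0
t 9.575 pos [0.5763 0.1856 0.0987] rot [ 3.1412e+00 -3.0000e-04  1.3917e+00] F [ 0.3 -0.7 -5. ] w 0.0157 ff 59.0
shift cm [-0.2  -0.02  2.02] rotvec [ 0.0004 -0.0003 -0.0003]
```

View pics/s3.png

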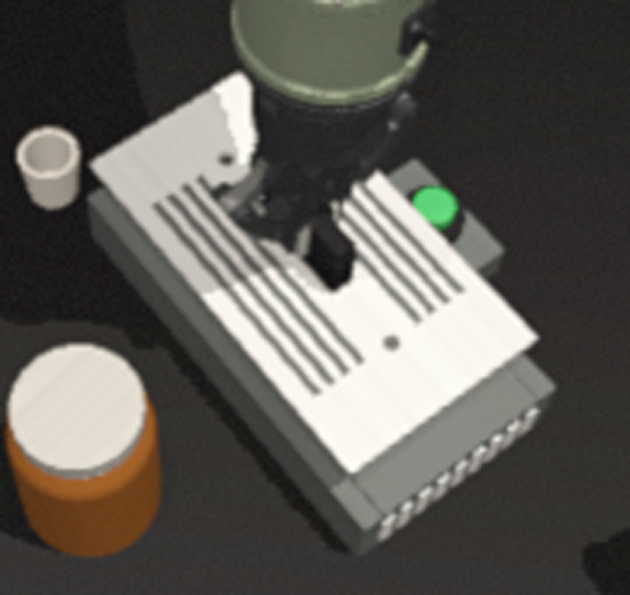

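The plate hovers level just above the frame, holes at scene pixels (331.7,248) and (284.6,195).

```bash
python3 - <<'E'
from h import *
from workcell import optics,monitor
s=monitor.observe();S=optics.grab_frame("scene");p=s["position"];yaw=s["tool_rot"][2]-np.pi/2
u=np.array([blob(S["frame"],dark,a,3) for a in((331.7,248),(284.6,195.1))])
H=np.array([[0,.08,.005],[0,-.08,.005]])
print(p,u.round(2).tolist(),proj(S,place([p[0],p[1],p[2]-.0185],yaw,H)).round(2).tolist())
g=lambda q:(proj(S,place([q[0],q[1],p[2]-.0185],q[2],H))-u).ravel()
r=least_squares(g,[p[0],p[1],yaw]);print("cover",r.x.round(4),"tool yaw",yaw,r.fun.round(2))
E
python3 go.py .5758 .1837 .0785 1.392
```

```text
[0.57641609 0.18565827 0.09892122] [[331.43, 247.43], [284.2, 195.11]] [[331.57, 247.0], [284.22, 194.39]]
cover [ 0.5776  0.1864 -0.178 ] tool yaw -0.179077917459179 [ 0.1   0.15 -0.11 -0.18]
t 9.675 pos [0.5765 0.1856 0.099 ] rot [ 3.1407e+00 -5.0000e-04  1.3917e+00] F [ 0.1 -0.4 -4.9] w 0.0151 ff 59.0
shift cm [-0.2  -0.03  2.05] rotvec [ 0.0009 -0.0005 -0.0003]
```

```bash
python3 -m handwheel '[{"dx":-0.2,"dy":0,"dz":0.8,"wx":0,"wy":0,"wz":0,"claw":0},{"dx":0,"dy":0,"dz":0.6,"wx":0,"wy":0,"wz":0,"claw":0},{"dx":0,"dy":0,"dz":0.2,"wx":0,"wy":0,"wz":0,"claw":0},{"dx":0,"dy":0,"dz":0,"wx":0,"wy":0,"wz":0,"claw":0},{"dx":0,"dy":0,"dz":0,"wx":0,"wy":0,"wz":0,"claw":0}]' 60
python3 go.py .5758 .1837 .0785 1.392
```

```text
clock: 10.3
position: [0.5758, 0.1837, 0.0825]
tool_rot: [3.141, -0.0, 1.392]
force: [0.2, 0.5, -4.1]
grip_width: 0.0149
finger_force: 59.2
t 10.3 pos [0.5758 0.1837 0.0825] rot [ 3.1414e+00 -2.0000e-04  1.3918e+00] F [ 0.2  0.5 -4.1] w 0.0149 ff 59.2
shift cm [ 0.  -0.   0.4] rotvec [ 0.0002 -0.0002 -0.0002]
```

Now down in small steps, checking the force each time.

```bash
python3 -m handwheel '[{"dx":0,"dy":0,"dz":0.2,"wx":0,"wy":0,"wz":0,"claw":0},{"dx":0,"dy":0,"dz":0.1,"wx":0,"wy":0,"wz":0,"claw":0},{"dx":0,"dy":0,"dz":0,"wx":0,"wy":0,"wz":0,"claw":0}]' 60
python3 -m handwheel '[{"dx":0,"dy":0,"dz":0.1,"wx":0,"wy":0,"wz":0,"claw":0},{"dx":0,"dy":0,"dz":0,"wx":0,"wy":0,"wz":0,"claw":0}]' 60|head -4
```

```text
clock: 10.68
position: [0.5757, 0.1836, 0.0792]
tool_rot: [-3.141, 0.0, 1.392]
force: [-0.9, -0.1, -4.0]
grip_width: 0.0149
finger_force: 59.2
clock: 10.92
position: [0.5757, 0.1835, 0.0783]
tool_rot: [-3.141, 0.0, 1.392]
force: [-0.4, 0.0, -4.4]
```

```bash
python3 -m handwheel '[{"dx":0,"dy":0,"dz":0.1,"wx":0,"wy":0,"wz":0,"claw":0},{"dx":0,"dy":0,"dz":0,"wx":0,"wy":0,"wz":0,"claw":0}]' 60|head -4
```

```text
clock: 11.18
position: [0.5757, 0.1835, 0.0772]
tool_rot: [-3.141, 0.0, 1.392]
force: [0.4, 0.1, -4.5]
```

```bash
python3 -m handwheel '[{"dx":0,"dy":0,"dz":0.1,"wx":0,"wy":0,"wz":0,"claw":0},{"dx":0,"dy":0,"dz":0,"wx":0,"wy":0,"wz":0,"claw":0}]' 60|head -4
```

```text
clock: 11.42
position: [0.5757, 0.1836, 0.0762]
tool_rot: [-3.141, 0.0, 1.392]
force: [-0.1, -0.3, -5.0]
```

```bash
python3 -m handwheel '[{"dx":0,"dy":0,"dz":0.1,"wx":0,"wy":0,"wz":0,"claw":0},{"dx":0,"dy":0,"dz":0,"wx":0,"wy":0,"wz":0,"claw":0}]' 60|head -4; python3 go.py .5758 .1837 .0785 1.392
```

```text
clock: 11.68
position: [0.5757, 0.1835, 0.0752]
tool_rot: [-3.141, 0.0, 1.392]
force: [0.5, 0.9, -4.3]
t 11.675 pos [0.5757 0.1835 0.0752] rot [-3.1415  0.      1.3918] F [ 0.5  0.9 -4.3] w 0.015 ff 59.2
shift cm [ 0.02  0.01 -0.33] rotvec [-0.0001  0.     -0.0002]
```

```bash
python3 -m handwheel '[{"dx":0,"dy":0,"dz":0.1,"wx":0,"wy":0,"wz":0,"claw":0},{"dx":0,"dy":0,"dz":0.1,"wx":0,"wy":0,"wz":0,"claw":0},{"dx":0,"dy":0,"dz":0,"wx":0,"wy":0,"wz":0,"claw":0}]' 60|head -4
```

```text
clock: 12.05
position: [0.5757, 0.1836, 0.0732]
tool_rot: [-3.141, 0.0, 1.392]
force: [-0.1, -0.2, -4.7]
```

```bash
python3 -m handwheel '[{"dx":0,"dy":0,"dz":0.1,"wx":0,"wy":0,"wz":0,"claw":0},{"dx":0,"dy":0,"dz":0.1,"wx":0,"wy":0,"wz":0,"claw":0},{"dx":0,"dy":0,"dz":0,"wx":0,"wy":0,"wz":0,"claw":0}]' 60|head -4
```

```text
clock: 12.42
position: [0.5757, 0.1835, 0.0712]
tool_rot: [-3.141, 0.0, 1.392]
force: [-0.7, -0.2, -4.0]
```

```bash
python3 -m handwheel '[{"dx":0,"dy":0,"dz":0.1,"wx":0,"wy":0,"wz":0,"claw":0},{"dx":0,"dy":0,"dz":0,"wx":0,"wy":0,"wz":0,"claw":0}]' 60|head -4;python3 -m handwheel '[{"dx":0,"dy":0,"dz":0.1,"wx":0,"wy":0,"wz":0,"claw":0},{"dx":0,"dy":0,"dz":0,"wx":0,"wy":0,"wz":0,"claw":0}]' 60|head -4
python3 - <<'E'
from workcell import optics
import cv2
f=optics.grab_frame("scene")["frame"][150:320,220:400];cv2.imwrite("pics/s4.png",cv2.resize(f,None,fx=3.5,fy=3.5,interpolation=cv2.INTER_CUBIC))
E
```

```text
clock: 12.68
position: [0.5757, 0.1835, 0.0702]
tool_rot: [-3.142, 0.0, 1.392]
force: [-0.6, 0.0, -4.9]
clock: 12.92
position: [0.5757, 0.1835, 0.0692]
tool_rot: [-3.141, 0.0, 1.392]
force: [-1.3, 0.3, -4.0]
```

View pics/s4.png

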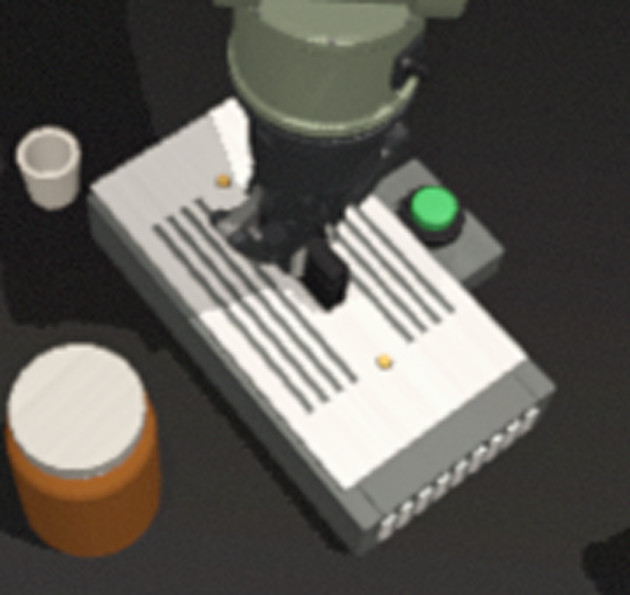

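Both studs show brass through the holes at crop (223,181) and (384,361), and the plate is almost flush. I'll lower the last bit and release.

```bash
python3 -m handwheel '[{"dx":0,"dy":0,"dz":0.05,"wx":0,"wy":0,"wz":0,"claw":0},{"dx":0,"dy":0,"dz":0,"wx":0,"wy":0,"wz":0,"claw":0}]' 60|head -4;python3 -m handwheel '[{"dx":0,"dy":0,"dz":0.05,"wx":0,"wy":0,"wz":0,"claw":0},{"dx":0,"dy":0,"dz":0,"wx":0,"wy":0,"wz":0,"claw":0}]' 20|head -4
```

```text
clock: 13.22
position: [0.5757, 0.1836, 0.0688]
tool_rot: [3.142, -0.0, 1.392]
force: [0.3, -0.5, -4.0]
clock: 13.48
position: [0.5758, 0.1835, 0.0685]
tool_rot: [3.141, -0.0, 1.392]
force: [-1.5, -0.7, 2.0]
```

Contact on the rim: the load reversed from -4 to +2 N. I'll release and retreat.

```bash
python3 -m handwheel '[{"dx":0,"dy":0,"dz":0,"wx":0,"wy":0,"wz":0,"claw":40},{"dx":0,"dy":0,"dz":0,"wx":0,"wy":0,"wz":0,"claw":60},{"dx":0,"dy":0,"dz":0,"wx":0,"wy":0,"wz":0,"claw":60},{"dx":0,"dy":0,"dz":0,"wx":0,"wy":0,"wz":0,"claw":60},{"dx":0,"dy":0,"dz":0,"wx":0,"wy":0,"wz":0,"claw":60},{"dx":0,"dy":0,"dz":0,"wx":0,"wy":0,"wz":0,"claw":60}]'
python3 -m handwheel '[{"dx":0,"dy":0,"dz":-1,"wx":0,"wy":0,"wz":0,"claw":60},{"dx":0,"dy":0,"dz":-3,"wx":0,"wy":0,"wz":0,"claw":60},{"dx":0,"dy":0,"dz":-4,"wx":0,"wy":0,"wz":0,"claw":60},{"dx":0,"dy":0,"dz":-2,"wx":0,"wy":0,"wz":0,"claw":30},{"dx":0,"dy":0,"dz":0,"wx":0,"wy":0,"wz":0,"claw":0},{"dx":0,"dy":0,"dz":0,"wx":0,"wy":0,"wz":0,"claw":0}]'
python3 go.py .4799 .2142 .1 1.392
python3 - <<'E'
from h import *
from workcell import optics
S,T=optics.grab_frame("scene"),optics.grab_frame("top")
a=S["frame"][150:320,220:400];b=T["frame"][150:320,150:330]
cv2.imwrite("pics/b5.png",cv2.resize(cv2.hconcat([a,b]),None,fx=2.2,fy=2.2,interpolation=cv2.INTER_CUBIC))
E
```

```text
clock: 14.22
position: [0.5757, 0.1836, 0.0683]
tool_rot: [-3.142, -0.0, 1.392]
force: [0.1, 0.1, -0.7]
grip_width: 0.0512
finger_force: 0.0
clock: 14.98
position: [0.5755, 0.1834, 0.168]
tool_rot: [-3.141, 0.0, 1.392]
force: [0.8, -0.1, -0.0]
grip_width: 0.0001
finger_force: 0.0
t 14.975 pos [0.5755 0.1834 0.168 ] rot [-3.1412e+00  3.0000e-04  1.3917e+00] F [ 0.8 -0.1 -0. ] w 0.0001 ff 0.0
shift cm [ 1.33 -9.95  6.8 ] rotvec [-0.0004  0.0003 -0.0003]
```

View pics/b5.png

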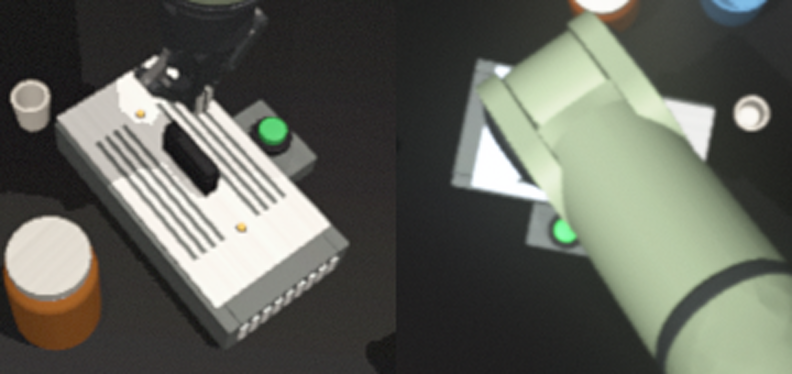

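The cover lies flush with brass in both holes, released; the button is clear at the scene right. Next is moving over it.

```bash
python3 -m handwheel '[{"dx":0.3,"dy":-2.5,"dz":0,"wx":0,"wy":0,"wz":0,"claw":0},{"dx":0.5,"dy":-3.5,"dz":0,"wx":0,"wy":0,"wz":0,"claw":0},{"dx":0.5,"dy":-3,"dz":0,"wx":0,"wy":0,"wz":0,"claw":0},{"dx":0,"dy":-1,"dz":0,"wx":0,"wy":0,"wz":0,"claw":0},{"dx":0,"dy":0,"dz":3,"wx":0,"wy":0,"wz":0,"claw":0},{"dx":0,"dy":0,"dz":4,"wx":0,"wy":0,"wz":0,"claw":0},{"dx":0,"dy":0,"dz":3,"wx":0,"wy":0,"wz":0,"claw":0},{"dx":0,"dy":0,"dz":0,"wx":0,"wy":0,"wz":0,"claw":0}]'
python3 -m handwheel '[{"dx":0,"dy":0,"dz":0.5,"wx":0,"wy":0,"wz":0,"claw":0},{"dx":0,"dy":0,"dz":0,"wx":0,"wy":0,"wz":0,"claw":0}]'
python3 go.py .4799 .2142 .047 1.392
```

```text
clock: 16.08
position: [0.4788, 0.2134, 0.0665]
tool_rot: [-3.138, 0.002, 1.392]
force: [0.2, 0.0, 0.4]
grip_width: -0.0002
finger_force: 0.0
clock: 16.32
position: [0.4802, 0.2143, 0.064]
tool_rot: [3.141, -0.001, 1.391]
force: [-0.5, -0.5, 1.3]
grip_width: -0.0002
finger_force: 0.0
t 16.325 pos [0.4802 0.2143 0.064 ] rot [ 3.1407e+00 -6.0000e-04  1.3914e+00] F [-0.5 -0.5  1.3] w -0.0002 ff 0.0
shift cm [-0.01 -0.03  1.7 ] rotvec [ 0.0009 -0.0006 -0.0006]
```

```bash
python3 -m handwheel '[{"dx":0,"dy":0,"dz":0.6,"wx":0,"wy":0,"wz":0,"claw":0},{"dx":0,"dy":0,"dz":0.4,"wx":0,"wy":0,"wz":0,"claw":0},{"dx":0,"dy":0,"dz":0,"wx":0,"wy":0,"wz":0,"claw":0}]'|head -4
python3 -m handwheel '[{"dx":0,"dy":0,"dz":0.2,"wx":0,"wy":0,"wz":0,"claw":0},{"dx":0,"dy":0,"dz":0.2,"wx":0,"wy":0,"wz":0,"claw":0},{"dx":0,"dy":0,"dz":0,"wx":0,"wy":0,"wz":0,"claw":0}]'|head -4
python3 -m handwheel '[{"dx":0,"dy":0,"dz":0.2,"wx":0,"wy":0,"wz":0,"claw":0},{"dx":0,"dy":0,"dz":0,"wx":0,"wy":0,"wz":0,"claw":0}]'|head -4
```

```text
clock: 16.7
position: [0.4795, 0.2141, 0.053]
tool_rot: [-3.141, 0.0, 1.392]
force: [1.0, 0.2, 0.2]
clock: 17.08
position: [0.4797, 0.2142, 0.0493]
tool_rot: [3.141, -0.0, 1.392]
force: [-0.7, 0.3, 1.9]
clock: 17.32
position: [0.4797, 0.2142, 0.0473]
tool_rot: [3.142, -0.0, 1.392]
force: [-0.1, -0.1, 4.4]
```

```bash
for i in 1; do :; done; python3 -m handwheel '[{"dx":0,"dy":0,"dz":0.1,"wx":0,"wy":0,"wz":0,"claw":0},{"dx":0,"dy":0,"dz":0,"wx":0,"wy":0,"wz":0,"claw":0}]'|head -4
```

```text
clock: 17.58
position: [0.4797, 0.2142, 0.0463]
tool_rot: [3.141, -0.0, 1.392]
force: [0.1, 0.2, 5.4]
```

```bash
python3 -m handwheel '[{"dx":0,"dy":0,"dz":0.1,"wx":0,"wy":0,"wz":0,"claw":0},{"dx":0,"dy":0,"dz":0,"wx":0,"wy":0,"wz":0,"claw":0}]'|head -4
```

```text
clock: 17.82
position: [0.4798, 0.2143, 0.0459]
tool_rot: [3.141, -0.0, 1.392]
force: [-3.2, -1.9, 17.1]
```

The force jumped from 5 to 17 N, so the button is on its stop. I'll come up and check.

```bash
python3 -m handwheel '[{"dx":0,"dy":0,"dz":-0.5,"wx":0,"wy":0,"wz":0,"claw":0},{"dx":0,"dy":0,"dz":-2,"wx":0,"wy":0,"wz":0,"claw":0},{"dx":0,"dy":0,"dz":-4,"wx":0,"wy":0,"wz":0,"claw":0},{"dx":0,"dy":0,"dz":-4,"wx":0,"wy":0,"wz":0,"claw":0},{"dx":0,"dy":0,"dz":-2,"wx":0,"wy":0,"wz":0,"claw":0},{"dx":0,"dy":0,"dz":0,"wx":0,"wy":0,"wz":0,"claw":0},{"dx":0,"dy":0,"dz":0,"wx":0,"wy":0,"wz":0,"claw":0}]'
python3 - <<'E'
from h import *
from workcell import optics
S,T=optics.grab_frame("scene"),optics.grab_frame("top")
cv2.imwrite("pics/b6.png",cv2.resize(cv2.hconcat([S["frame"][90:350,130:400],T["frame"][100:360,80:350]]),None,fx=1.45,fy=1.45))
for n,u in(("stud+",(329.7,253)),("stud-",(283.7,201.5)),("btn",(343.6,208.7))):
    print(n,blob(S["frame"],green if n=="btn" else brass,u,4 if n!="btn" else 7))
E
```

```text
clock: 18.7
position: [0.4792, 0.2138, 0.1695]
tool_rot: [-3.141, 0.001, 1.392]
force: [-0.3, -0.1, -0.2]
grip_width: -0.0002
finger_force: 0.0
stud+ [329.33877234 252.67754468]
stud- [283.23206751 201.12341772]
btn [343.59595376 208.75867052]
```

View pics/b6.png

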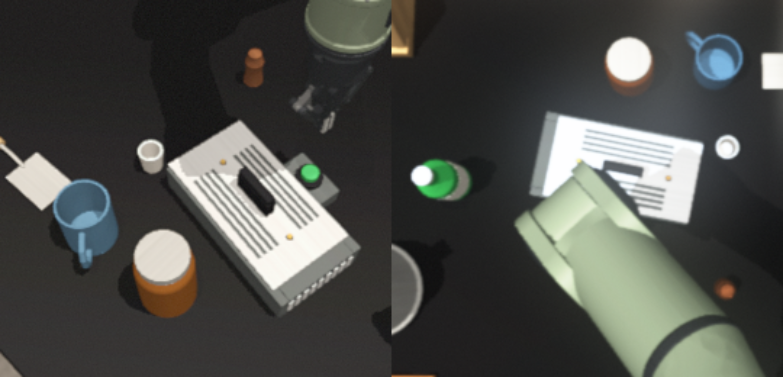

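The cover is flush with both studs showing at crop (223,162) and (290,237). The button is back at its original pixel (343.6,208.7), and the bystanders look unmoved.

```bash
python3 -c "
from workcell import job_done;print(job_done())"
```

```text
the job is handed in; nothing more can be done
None
```

The vent cover is back on over both studs, flush on the frame and let go; the green button was pressed to its stop and has come back up, nothing else looks disturbed in the last pictures, and I handed the job in at about 19 s (no verdict was returned).

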